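Reverse the ratchet and clamp the saw blank

ROBOT

A 6-joint arm with a two-finger parallel gripper is mounted at the origin on the work surface. World frame = base frame: x ahead of the robot, y to its left, z up, the work surface at z = 0. Lengths are in m, angles in rad, forces in N, time in s.
With the tool pointing down it reaches from about 0.3 to 0.875 m from the base axis. Payload 6.4 kg.
Tool frame: the origin (TCP) lies at the very end of the fingers, on their centre line; the grasp point (between the pads) lies 19 mm behind it; x points along the fingers, y is the direction in which the jaws open and shut, and the axes are right-handed (so a half turn about x gives the same grasp; the last joint's range is limited). The gripper opens to 85 mm and grips with 20 to 120 N. Pads are 22 mm wide; open, the fingers measure 114 mm over their backs; the gripper's body (76 mm by 85 mm) begins 54 mm behind the grasp point. The pads swing forward as they close: fully open they stand 13 mm farther back than shut.
Start: joints at [1.046, 0.181, 1.607, -0, 1.354, -0.206], TCP at [0.18, 0.546, 0.231] pointing down, gripper open.
Joint ranges: [-2.99, 2.99], [-0.89, 2.07], [0.3, 2.58], [-1.14, 4.28], [0, 2.63], [-3.12, 3.12]. Speed limits (rad/s): [2.57, 2.57, 3.01, 3.14, 3.14, 3.14].

INTERFACE

Orientations are given as a unit quaternion [w, x, y, z].
In Python, from bench import status, optics, hand_in gives the robot as it stands. The module is installed in compiled form; this text tells all that it offers.
- The arm moves only by the shell command python3 -m jog 'ROWS'. ROWS is JSON, one flat list of numbers, 5 for each row, row after row: the shift along the tool's x, y, z in mm, then the turn about the tool's x in degrees, then the opening in per cent of the stroke, from 0 (shut) to 100 (fully open). In form: [tx, ty, tz, yaw, gripper, tx, ty, tz, yaw, gripper, ...]. A call has exactly 5 rows; each row is the pose to reach, as a shift and turn from the pose commanded when the call began, along the tool's axes at that moment; what a row does not reach only later rows make up. A row lasts 1/10 s, in which the tool goes at most 50 mm and 8.59 degrees, less where a joint would pass 70% of its speed; a pose out of reach is approached as far as the arm can. A call with a gripper value outside its range is refused whole. The fingers move at their own pace and stop on an object; the grip force is fixed at half the most. Time passes only in rows, so rows that repeat a pose let the fingers close, or fill a call up. It gives the time, the measured TCP pose, the force and the opening at its end, in the units of the state.
- status.get_obs(): the state, without advancing time (a new reading comes with each control period).
- optics.camera(name): name is "scene" or "top"; returns the picture (384x512x3 uint8, red, green, blue); there is no depth.
- optics.get_calibration(name): a dict with "vertical_fov" (degrees; the focal length in pixels is half the picture's height over the tangent of half this angle, whatever the lens; pixels are square), "cx", "cy" (the principal point, pixels), "extrinsics" (4x4, takes a point from camera to world coordinates). Camera axes: x right, y up, looking along -z (the intrinsics and any distortion apply to the point x, -y, -z); pixel columns grow to the right and rows downward; lengths in m; the calibration is good to about 2 mm. A picture is of the moment at which its call begins. get_calibration takes no time and is no camera call.
- hand_in(): hands the job in, once; it reports no verdict.
The state is a dict: "time_s": time; "q": joint angles; "dq": joint speeds; "joint_efforts": joint torques, N m; "eef_pos": TCP position; "eef_rot": TCP orientation; "wrist_force": force on the tool from outside, world axes, zero at the start; "torque": the same for the moment, N m; "opening": opening from 0.0 (shut) to 1.0 (fully open).
Only numpy, scipy, OpenCV 4.12 (cv2) and the standard library are available. Lean on these libraries where they do the work, as an engineer would, in place of code of your own. Each camera call takes 0.05 s, during which the arm holds its last target. There are 200 camera calls.

TASK

The ratchet of the green edge clamp is still set to loosen. Flip its yellow lever over to the tightening side, swing the red-knobbed handle right back (clockwise from above) to feel that it now free-wheels without opening the jaw, then work the handle to and fro until the rubber pad holds the wooden blank snugly against the aluminium fence, at about 75 N and never crushed. Let go without touching the blank, and leave the loose things around it alone.

Things in the scene. Friction and masses are not known exactly. Their poses are not given: they have to be found in the camera images.
- clamp: Green and dark steel edge clamp bolted to the bench: bed plate 124 x 310 x 12 mm (x, y, z), from y = -100 to +210 mm, with a 64 mm square green gear housing. Origin: on the bench under the vertical ratchet axis, z up; its +y is the closing direction, from jaw to fence. Fixed during a run, but its place and yaw (up to 0.3 rad) differ every time.
- axis (a point): Point on the vertical ratchet axis, 75 mm above the bench; the handle turns about it. Effort at the knob along its arc: about 11 N (1.4 N m) to drive the idle jaw, settling to 7 to 9 N when held still, about 1 N to free-wheel, with clicks every 0.52 rad. After a change of direction up to 0.52 rad is lost before the ratchet bites.
- handle (a joint): Angle (rad) of the steel ratchet handle about the axis, counter-clockwise from above positive; at 0 it points along the clamp's -x; end stops at -0.62 and +0.62; starts near +0.45. Counter-clockwise (knob towards the clamp's -y) is the tightening stroke, clockwise the return stroke. Bar 22 mm wide, its top 73 mm above the bench.
- knob (a point): Middle of the red upright round knob on the handle's end, 125 mm from the axis and 102 mm above the bench. Knob 26 mm across, from 72 to 126 mm above the bench; fixed to the handle, so it turns with it.
- lever (a joint): Angle (rad) of the yellow reversing lever on top of the handle: 0 = loosening, 0.80 = tightening (counter-clockwise from above); snaps over its centre at 0.40 (2 N at the tab). Pivot on the handle, 42 mm from the axis. It may stop at about 0.57, a pawl resting on a tooth, and snaps home as the handle moves; that is good.
- tab (a point): Upper part of the lever's upright yellow tab, 95 mm above the bench; tab 14 mm along the lever, 10 mm thick, 76 to 106 mm above the bench. The lever points from its pivot to the axis, so the tab stands almost over the axis. To tighten, push it some 33 mm square to the handle, 90 degrees counter-clockwise from the direction knob to axis (roughly the clamp's +y).
- jaw (a joint): Travel (m) of the moving jaw in the clamp's +y: 0 at the start, positive closing, 0.010 m per rad of driven handle. Stays where it is left (130 N of own friction).
- pad: Black rubber-faced spring pad on the jaw, 80 x 8 x 20 mm, stiffly sprung (30 N per mm, up to 6 mm). Its origin lies at the clamp's origin when the jaw is at 0; its pressing face (pad_face) is 78 mm from there towards +y.
- pad_face (a point): Middle of the pad's pressing face, 23.5 mm above the bench.
- board: Loose light wooden saw blank 100 x 60 x 18 mm on the 12 mm bed between pad and fence; origin at the centre of its underside, the 60 mm along the clamp's y. Starts within 3 mm of the fence, 5 to 16 mm from the pad. With L newtons of clamping load the moving knob takes about 11 + 0.08 L newtons (17 N at 75 N); held still after a short push it reads 2 to 3 N less.
- fence: Fixed aluminium fence bar 110 x 20 x 34 mm on the bed; origin at the centre of its underside, its near face 10 mm towards the clamp's -y.
- blade_jar: Clear jar with green cap, 52 mm across, 75 mm high, loose; leave alone. Origin under its centre.
- offcut: Loose plywood offcut 75 x 45 x 22 mm; leave alone. Origin under its centre.
- brush: Loose bench brush 170 mm long lying on the bench; leave alone.
Not all that is in view belongs to the job. What is shaped like the board but pink or purple is not meant.

How it is judged:
On the way, in this order (a step that is already met when the one before it is completed fails the run):
1. the lever is flipped to the tightening side, over its centre (value of joint lever above 0.48 rad), for 0.1 s.
2. the handle is swung back clockwise past -0.2 rad, lever still over, jaw not opened by over 2 mm (value of joint handle below -0.2 rad and value of joint lever above 0.48 rad and value of joint jaw above -0.002 m), for 0.1 s.
3. the pad presses the blank with more than 40 N (contact force between pad and board above 40 N), for 0.2 s.
At the end, for the whole second after the job is handed in: The blank is flat on the bed and at rest, clamped between pad and fence with 40 to 110 N (over 30 N on the fence), the lever is still on the tightening side (over 0.48 rad), and the robot has let go (contact force between pad and board between 40 and 110 N and contact force between board and fence above 30 N and value of joint lever above 0.48 rad and angle between board's own z axis and vertical below 0.06 rad and linear speed of board below 0.01 m/s and y of board in the frame of fence between -0.043 and -0.036 m); the robot touches nothing.
It fails at once if the jaw is driven open by more than 4 mm (value of joint jaw below -0.004 m).
It fails at once if the blank is crushed: pad force over 130 N (contact force between pad and board above 130 N).
It fails at once if the robot touches the blank (contact force between any of the arm, the fingers and board above 1 N).
It fails at once if the jar, the offcut or the brush is moved by more than 15 mm (distance of any of blade_jar, offcut, brush from where it was at the start of the episode above 0.015 m).
It also fails if it takes over 72 s, if anything falls off the work surface, if the arm or the gripper's body presses on something with over 40 N, if the wrist force passes 120 N, or if a joint passes its speed limit or range.

## Working session

There is one attempt and no reset: what is moved stays moved. The work goes in short steps, Python scripts to look and compute and a shell command to move; the robot and the scene stay as the last step left them, time stands still between calls to the robot, and variables do not carry over. Pictures are saved under pics/ and viewed, on a budget of 10 in all, crops included, one or two more only if the job needs it, and the job is handed in when it is done.

```bash
mkdir -p pics; python3 - <<'E'
from bench import status, optics
import cv2, numpy as np
for n in("top","scene"):
    im=optics.camera(n); cv2.imwrite(f"pics/{n}0.png",cv2.resize(im[:,:,::-1],None,fx=1.5,fy=1.5,interpolation=cv2.INTER_CUBIC))
    c=optics.get_calibration(n); print(n,c)
o=status.get_obs(); print(o)
E
```

```text
top {'vertical_fov': 43.359186704009865, 'cx': 247.2902407496736, 'cy': 191.85687985444113, 'extrinsics': array([[ 0.02695972,  0.99677972, -0.07552055,  0.53537429],
       [-0.99962971,  0.02716134,  0.0016438 ,  0.0385601 ],
       [ 0.00368974,  0.07544827,  0.99714289,  1.2735982 ],
       [ 0.        ,  0.        ,  0.        ,  1.        ]])}
scene {'vertical_fov': 45.097452123534154, 'cx': 256.022231199143, 'cy': 184.21823448589583, 'extrinsics': array([[ 0.16489737, -0.7966291 ,  0.58154187,  1.3105047 ],
       [ 0.98626489,  0.12749463, -0.10500801, -0.10077388],
       [ 0.00950897,  0.59086987,  0.80671084,  1.06169051],
       [ 0.        ,  0.        ,  0.        ,  1.        ]])}
{'time_s': 0.1, 'q': array([ 1.04569411e+00,  1.81473758e-01,  1.60789557e+00, -1.97032797e-05,
        1.35376557e+00, -2.06301395e-01]), 'dq': array([-0.00037572, -0.0015752 , -0.00155814, -0.00322195,  0.00033754,
        0.0008915 ]), 'joint_efforts': array([ 1.22912676e-03, -4.45872009e+01, -3.52241492e+01, -3.18878620e-04,
        4.10228939e-03,  3.91485457e-05]), 'eef_pos': array([0.17996482, 0.54560486, 0.23047629]), 'eef_rot': array([ 0.69795392,  0.11172324,  0.6983312 , -0.11274653]), 'wrist_force': array([-0.39029187, -0.31529233, -0.13573031]), 'torque': array([ 0.00847712, -0.02091053, -0.0018729 ]), 'opening': 0.9957972324913826}
```

View pics/top0.png

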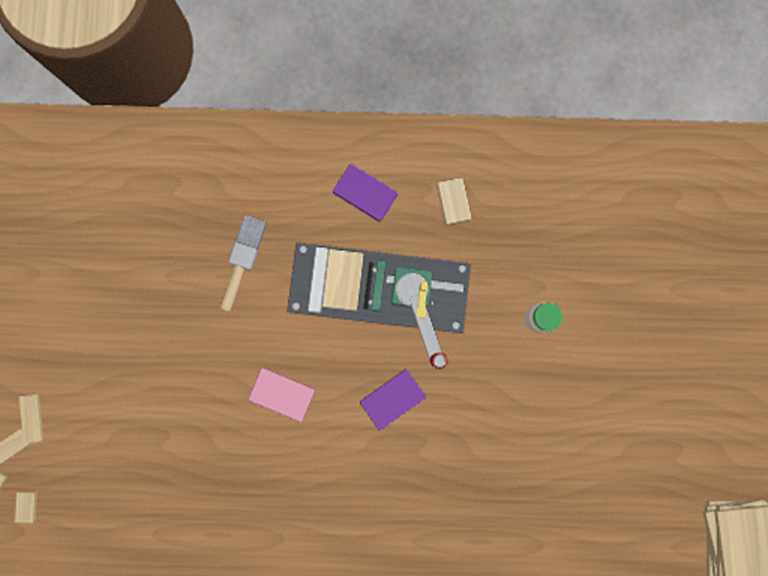

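View pics/scene0.png

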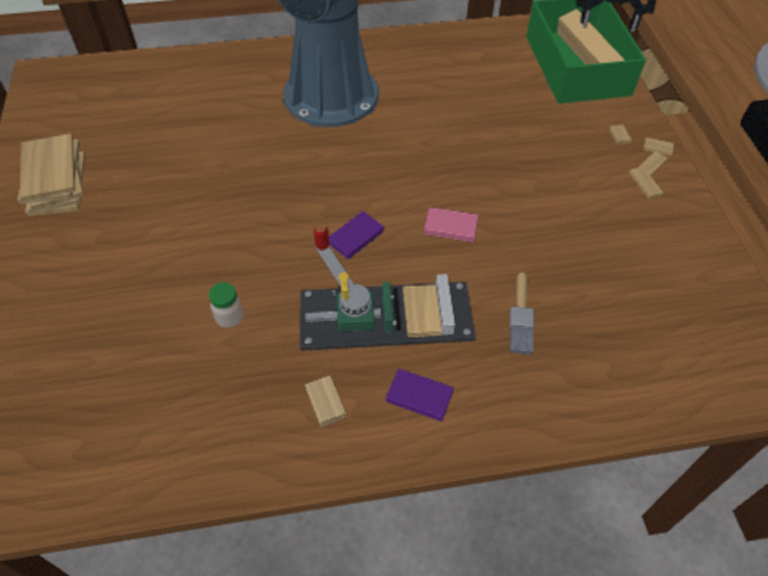

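The top view shows the clamp bed at about (290–470, 243–332), with the fence on its left, so the clamp's +y is roughly world +y. The axis disc is at (411,289), the yellow tab near (424,287) and the red knob at (438,360). The wooden blank on the bed (342,280) is the one meant. The pink and purple blocks and the small offcut (454,201) are not. I'll confirm with an enlarged mosaic of both cameras.

```bash
python3 - <<'E'
import cv2, numpy as np
t=cv2.imread("pics/top0.png"); s=cv2.imread("pics/scene0.png")
# crops in 1.5x coordinates, enlarged 4x/1.5 
a=cv2.resize(t[235:375,285:475],(760,560)[0:2] and None,fx=2.1,fy=2.1,interpolation=cv2.INTER_CUBIC)
b=cv2.resize(s[220:355,295:480],None,fx=2.1,fy=2.1,interpolation=cv2.INTER_CUBIC)
h=max(a.shape[0],b.shape[0]); m=np.zeros((h,a.shape[1]+b.shape[1],3),np.uint8); m[:a.shape[0],:a.shape[1]]=a; m[:b.shape[0],a.shape[1]:]=b
print(a.shape,b.shape); cv2.imwrite("pics/mos.png",m)
E
```

```text
(294, 399, 3) (284, 388, 3)
```

View pics/mos.png

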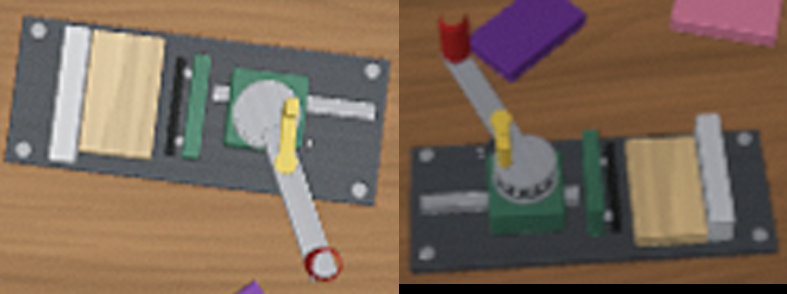

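The blank on the bed between the black pad and the fence fits the description. Knob top is at (323,263) in the left half, tab at (291,105). Next I'll fit the clamp pose from the bed corners, and the knob from its top.

```bash
cat > h.py <<'E'
import numpy as np
from bench import status, optics
def proj(n,P,k=0):
    c=optics.get_calibration(n); E=c["extrinsics"]; f=192/np.tan(np.radians(c["vertical_fov"]/2))
    p=(np.atleast_2d(P)-E[:3,3])@E[:3,:3]; u=p[:,0]/-p[:,2]; v=-p[:,1]/-p[:,2]; r=1+k*(u*u+v*v)
    return np.c_[c["cx"]+f*u*r,c["cy"]+f*v*r]
def w(pose,L):
    x,y,a=pose; L=np.atleast_2d(L); c,s=np.cos(a),np.sin(a)
    return np.c_[x+c*L[:,0]-s*L[:,1],y+s*L[:,0]+c*L[:,1],L[:,2]]
E
python3 - <<'E'
from h import *
from scipy.optimize import least_squares
T=(np.array([[22,16],[389,60],[375,205],[5,160]])/2.1+[285,235])/1.5
S=(np.array([[361,130],[378,250],[12,270],[12,148]])/2.1+[295,220])/1.5
LT=np.array([[62,210,12],[62,-100,12],[-62,-100,12],[-62,210,12]])/1e3
LS=np.array([[-62,210,12],[62,210,12],[62,-100,12],[-62,-100,12]])/1e3
kt=(np.array([323,263])/2.1+[285,235])/1.5; ks=(np.array([55,16])/2.1+[295,220])/1.5
def kn(p): return w(p[:3],[-.125*np.cos(p[3]),-.125*np.sin(p[3]),.126])
def f(p,which):
    r=[]
    if 't' in which: r+=[proj("top",w(p[:3],LT),p[4])-T,proj("top",kn(p),p[4])-kt]
    if 's' in which: r+=[proj("scene",w(p[:3],LS),p[5])-S,proj("scene",kn(p),p[5])-ks]
    return np.r_[np.concatenate(r).ravel(),p[4:]*.3]
for wh in('t','s','ts'):
    s=least_squares(f,[.6,0,-.1,.45,0,0],args=(wh,)); print(wh,s.x.round(4)); print(s.fun.round(1))
p=s.x; print("axis",w(p[:3],[0,0,.075]),"knob",kn(p))
h=p[3]; # pivot 42mm toward knob; lever length
piv=np.array([-.042*np.cos(h),-.042*np.sin(h),.095]); print("piv",w(p[:3],piv),proj("top",w(p[:3],[0,0,.106]),p[4])*1.5, proj("top",w(p[:3],[0,0,.075]),p[4])*1.5)
o=status.get_obs()
from scipy.spatial.transform import Rotation as R
q=o["eef_rot"]; print(R.from_quat([*q[1:],q[0]]).as_matrix().round(3),o["eef_pos"])
E
```

```text
t [ 0.6272 -0.0328 -0.0913  0.431  -0.4082  0.    ]
[ 0.4 -0.3  0.1 -0.5 -0.5  0.1 -0.1  0.5  0.1  0.2 -0.1  0. ]
s [ 0.6326 -0.029  -0.099   0.4398  0.     -0.2818]
[-0.3  0.2  0.5 -0.2 -0.2 -0.3 -0.1 -0.1  0.2  0.5  0.  -0.1]
ts [ 0.6293 -0.0307 -0.0946  0.4343 -0.0907 -0.0533]
[-0.5 -1.5 -0.2 -1.2 -1.  -0.4 -1.2 -0.5 -0.5 -0.4 -1.2 -0.9 -0.  -1.2
 -1.2 -0.9 -1.2 -0.8 -0.7 -0.5 -0.  -0. ]
axis [[ 0.6292644  -0.03070073  0.075     ]] knob [[ 0.51140723 -0.07235032  0.126     ]]
piv [[ 0.58966439 -0.04469499  0.095     ]] [[412.64060128 285.55145802]] [[411.50021103 287.0176932 ]]
[[-0.001  0.313  0.95 ]
 [-0.001  0.95  -0.313]
 [-1.    -0.002 -0.   ]] [0.17996482 0.54560486 0.23047629]
```

```bash
python3 -m jog '[0,-28,41,0,47,0,-56,82,0,47,0,-84,123,0,47,0,-113,164,0,47,0,-141,205,0,47]'
python3 -m jog '[0,-28,41,0,47,0,-56,82,0,47,0,-84,123,0,47,0,-113,164,0,47,0,-141,205,0,47]'
python3 -m jog '[0,-28,41,-8,47,0,-56,82,-16,47,0,-84,123,-24,47,0,-113,164,-32,47,0,-140,205,-38,47]'
python3 -m jog '[0,0,0,0,47,0,0,0,0,47,0,0,0,0,47,0,0,0,0,47,0,0,0,0,47]'
```

```text
time_s: 0.6
eef_pos: [0.3311, 0.3461, 0.231]
eef_rot: [0.698, 0.112, 0.698, -0.112]
wrist_force: [1.2, -0.4, 0.5]
opening: 0.472
time_s: 1.1
eef_pos: [0.4818, 0.1479, 0.2311]
eef_rot: [0.698, 0.112, 0.698, -0.112]
wrist_force: [0.4, 0.7, -0.1]
opening: 0.474
time_s: 1.6
eef_pos: [0.6326, -0.0494, 0.2307]
eef_rot: [0.696, -0.123, 0.697, 0.123]
wrist_force: [0.1, 1.0, -0.0]
opening: 0.471
time_s: 2.1
eef_pos: [0.6316, -0.0462, 0.2317]
eef_rot: [0.697, -0.122, 0.696, 0.122]
wrist_force: [0.2, 0.2, 0.5]
opening: 0.47
```

```bash
python3 -m jog '[30,0,0,0,47,60,0,0,0,47,90,0,0,0,47,115,0,0,0,47,115,0,0,0,47]'
python3 - <<'E'
from h import *; import cv2
a=optics.camera("scene")[120:260,150:350,::-1]
cv2.imwrite("pics/a1.png",cv2.resize(a,None,fx=4,fy=4,interpolation=cv2.INTER_CUBIC))
E
```

```text
time_s: 2.6
eef_pos: [0.6288, -0.0459, 0.1124]
eef_rot: [0.694, -0.12, 0.699, 0.123]
wrist_force: [-0.2, 0.3, -0.9]
opening: 0.469
```

View pics/a1.png

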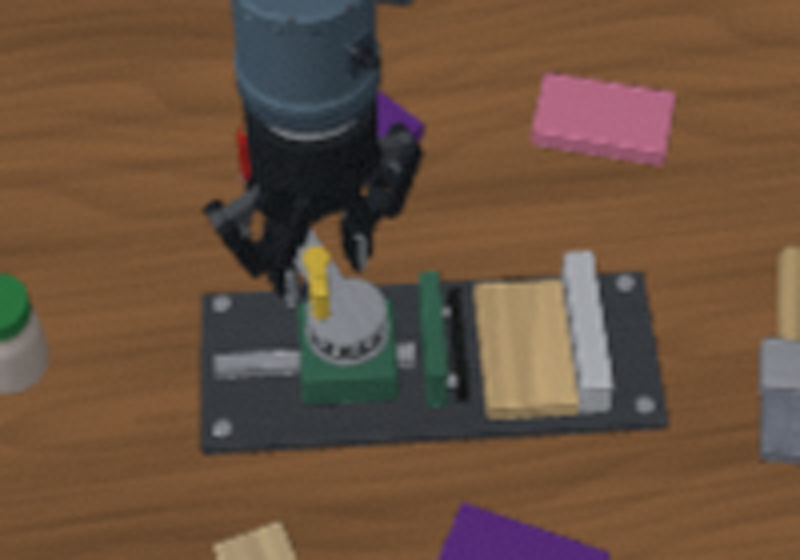

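```bash
python3 -m jog '[16,0,0,0,47,31,0,0,0,47,31,0,0,0,47,31,3,0,0,47,31,6,0,0,47]'
python3 -m jog '[0,5,0,0,47,0,10,0,0,47,0,15,0,0,47,0,20,0,0,47,0,24,0,0,47]'
python3 -m jog '[0,4,0,0,47,0,8,0,0,47,0,12,0,0,47,0,14,0,0,47,0,14,0,0,47]'
python3 -m jog '[0,-5,0,0,47,0,-5,0,0,47,-40,-5,0,0,47,-60,-5,0,0,47,-60,-5,-100,0,47]'
```

```text
time_s: 3.15
eef_pos: [0.6303, -0.0418, 0.0859]
eef_rot: [0.697, -0.121, 0.696, 0.121]
wrist_force: [-0.6, -0.6, -1.1]
opening: 0.468
time_s: 3.65
eef_pos: [0.6215, -0.0185, 0.0853]
eef_rot: [0.697, -0.121, 0.697, 0.121]
wrist_force: [0.5, -0.6, 0.3]
opening: 0.472
time_s: 4.15
eef_pos: [0.6169, -0.0057, 0.0852]
eef_rot: [0.697, -0.121, 0.697, 0.121]
wrist_force: [-0.3, 0.1, 0.5]
opening: 0.469
time_s: 4.65
eef_pos: [0.5782, -0.0285, 0.1502]
eef_rot: [0.701, -0.123, 0.693, 0.12]
wrist_force: [0.1, -1.8, 1.1]
opening: 0.47
```

```bash
python3 - <<'E'
from h import *; import cv2
a=optics.camera("scene")[120:260,150:350,::-1]; b=optics.camera("top")[150:260,185:325,::-1]
a=cv2.resize(a,None,fx=2,fy=2,interpolation=cv2.INTER_CUBIC);b=cv2.resize(b,None,fx=2.5,fy=2.5,interpolation=cv2.INTER_CUBIC)
m=np.zeros((280,800,3),np.uint8);m[:280,:400]=a;m[:275,400:750]=b
cv2.imwrite("pics/a2.png",m)
E
```

```text
(no output)
```

View pics/a2.png

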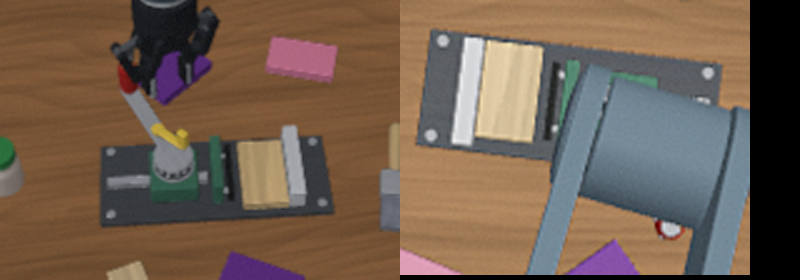

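The lever now points across to the +y side, at about (175,135) in the left half, so it is flipped. Next I'll straddle the knob.

```bash
python3 -m jog '[0,0,0,0,65,0,0,0,0,65,0,0,0,0,65,0,0,0,0,65,0,0,0,0,65]'; python3 - <<'E'
from h import *
from scipy.spatial.transform import Rotation as R
o=status.get_obs(); q=o["eef_rot"]; M=R.from_quat([*q[1:],q[0]]).as_matrix()
print(o["eef_pos"],M.round(3)); print(((np.array([.5114,-.0724,.085])-o["eef_pos"])@M*1e3).round(1))
E
```

```text
time_s: 5.25
eef_pos: [0.5722, -0.0275, 0.1452]
eef_rot: [0.697, -0.121, 0.697, 0.121]
wrist_force: [-0.7, -0.1, -0.6]
opening: 0.648
[ 0.57222527 -0.02752165  0.14523578] [[ 0.    -0.338  0.941]
 [ 0.     0.941  0.338]
 [-1.    -0.     0.   ]]
[ 60.2 -21.7 -72.4]
```

```bash
python3 -m jog '[0,-10,-36,0,65,0,-22,-72,0,65,0,-22,-72,0,65,0,-22,-72,0,65,10,-22,-72,0,65]'; python3 - <<'E'
from h import *; import cv2
a=optics.camera("scene")[100:240,150:350,::-1]
cv2.imwrite("pics/a3.png",cv2.resize(a,None,fx=4,fy=4,interpolation=cv2.INTER_CUBIC))
E
```

```text
time_s: 5.75
eef_pos: [0.5134, -0.0729, 0.1366]
eef_rot: [0.698, -0.122, 0.695, 0.121]
wrist_force: [0.4, -0.1, -0.4]
opening: 0.647
```

View pics/a3.png

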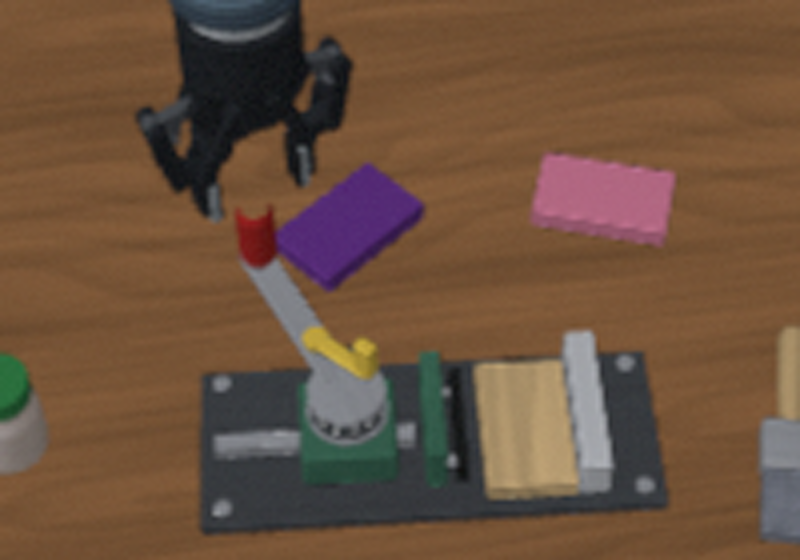

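```bash
python3 -m jog '[25,0,0,0,60,50,0,0,0,38,50,0,0,0,38,50,0,0,0,38,50,0,0,0,38]'
python3 -m jog '[0,12.4,0.6,5.7,38,0,24.7,2.5,11.4,38,0,36.8,5.5,17.1,38,0,48.4,9.8,22.8,38,0,59.6,15.2,28.5,38]'
```

```text
time_s: 6.3
eef_pos: [0.5124, -0.0726, 0.0863]
eef_rot: [0.697, -0.122, 0.696, 0.121]
wrist_force: [0.1, 0.0, 0.1]
opening: 0.378
time_s: 6.8
eef_pos: [0.5066, -0.0112, 0.0869]
eef_rot: [0.706, 0.055, 0.704, -0.056]
wrist_force: [-0.3, -0.6, 0.4]
opening: 0.385
```

```bash
python3 -m jog '[0,12.4,0.6,5.7,38,0,24.7,2.5,11.4,38,0,36.8,5.5,17.1,38,0,48.4,9.8,22.8,38,0,59.6,15.2,28.5,38]'; python3 -m jog '[0,0,0,0,38,0,0,0,0,38,0,0,0,0,38,0,0,0,0,38,0,0,0,0,38]'; python3 - <<'E'
from h import *; import cv2
a=optics.camera("scene")[100:240,150:350,::-1]
cv2.imwrite("pics/a4.png",cv2.resize(a,None,fx=4,fy=4,interpolation=cv2.INTER_CUBIC))
E
```

```text
time_s: 7.3
eef_pos: [0.5309, 0.0456, 0.0869]
eef_rot: [0.671, 0.227, 0.669, -0.227]
wrist_force: [0.4, -0.9, 0.2]
opening: 0.379
time_s: 7.8
eef_pos: [0.5295, 0.0448, 0.0854]
eef_rot: [0.67, 0.226, 0.67, -0.226]
wrist_force: [0.4, -0.6, -1.1]
opening: 0.379
```

View pics/a4.png

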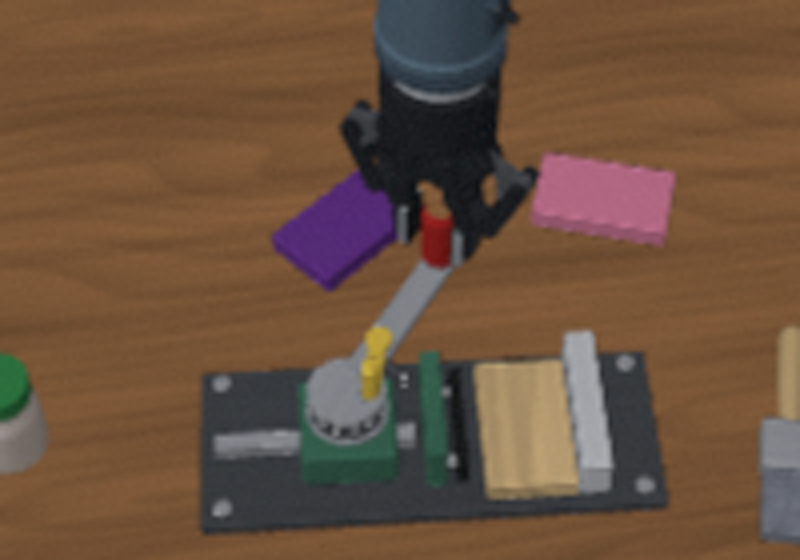

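The handle is back, with the knob at (437,235). The jaw has not moved and the lever is still over. Starting the tightening stroke.

```bash
python3 -m jog '[0,-9.6,0.4,-4.4,38,0,-19.1,1.5,-8.8,38,0,-28.5,3.3,-13.2,38,0,-37.7,5.9,-17.6,38,0,-46.8,9.1,-22,38]'; python3 -m jog '[0,-4.8,0.1,-2.2,38,0,-9.6,0.4,-4.4,38,0,-14.4,0.8,-6.6,38,0,-19.1,1.5,-8.8,38,0,-23.9,2.3,-11,38]'; python3 -m jog '[0,-4.8,0.1,-2.2,38,0,-9.6,0.4,-4.4,38,0,-14.4,0.8,-6.6,38,0,-19.1,1.5,-8.8,38,0,-23.9,2.3,-11,38]'
```

```text
time_s: 8.35
eef_pos: [0.509, 0.0041, 0.0854]
eef_rot: [0.701, 0.094, 0.701, -0.092]
wrist_force: [5.0, 10.3, -0.8]
opening: 0.379
time_s: 8.85
eef_pos: [0.5045, -0.0192, 0.0853]
eef_rot: [0.707, 0.027, 0.707, -0.024]
wrist_force: [1.1, 10.7, 2.0]
opening: 0.383
time_s: 9.35
eef_pos: [0.5044, -0.043, 0.0852]
eef_rot: [0.706, -0.041, 0.706, 0.044]
wrist_force: [-0.3, 9.7, 5.0]
opening: 0.38
```

```bash
python3 -m jog '[0,-4.8,0.1,-2.2,38,0,-9.6,0.4,-4.4,38,0,-14.4,0.8,-6.6,38,0,-19.1,1.5,-8.8,38,0,-23.9,2.3,-11,38]'; python3 - <<'E'
from h import *; import cv2
a=optics.camera("scene")[155:240,225:320,::-1]
cv2.imwrite("pics/a5.png",cv2.resize(a,None,fx=6,fy=6,interpolation=cv2.INTER_CUBIC))
E
```

```text
time_s: 9.85
eef_pos: [0.5091, -0.0664, 0.0852]
eef_rot: [0.698, -0.108, 0.699, 0.111]
wrist_force: [-3.0, 10.3, 6.7]
opening: 0.381
```

View pics/a5.png

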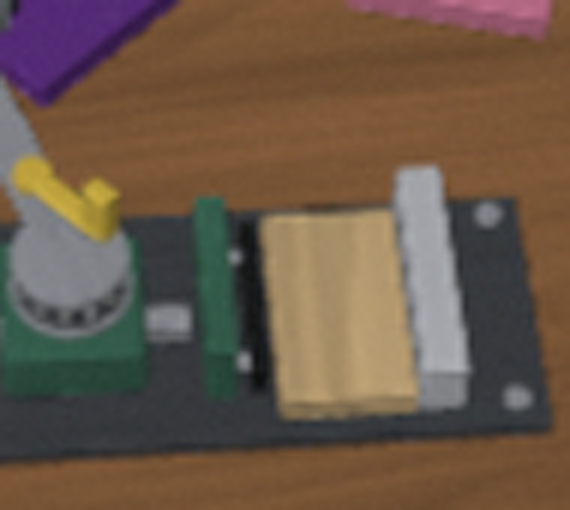

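The pad is close to the blank (about 1–2 mm, edge at column 262), and the force still reads idle. I'll finish this stroke, then return.

```bash
python3 -m jog '[0,-3.9,0.1,-1.8,38,0,-7.9,0.2,-3.6,38,0,-11.8,0.5,-5.4,38,0,-15.6,1,-7.2,38,0,-19.6,1.5,-9,38]'; python3 -m jog '[0,13.5,0.7,6.2,38,0,26.8,2.9,12.4,38,0,39.8,6.5,18.6,38,0,52.3,11.5,24.8,38,0,64.4,17.9,31,38]';  python3 -m jog '[0,13.5,0.7,6.2,38,0,26.8,2.9,12.4,38,0,39.8,6.5,18.6,38,0,52.3,11.5,24.8,38,0,64.4,17.9,31,38]'; python3 -m jog '[0,0,0,0,38,0,0,0,0,38,0,0,0,0,38,0,0,0,0,38,0,0,0,0,38]'
```

```text
time_s: 10.4
eef_pos: [0.5161, -0.0846, 0.0851]
eef_rot: [0.687, -0.162, 0.689, 0.166]
wrist_force: [-5.4, 10.2, 7.8]
opening: 0.381
time_s: 10.9
eef_pos: [0.5042, -0.0216, 0.0853]
eef_rot: [0.706, 0.027, 0.707, -0.028]
wrist_force: [-1.0, 0.9, 0.3]
opening: 0.379
time_s: 11.4
eef_pos: [0.5268, 0.0416, 0.0851]
eef_rot: [0.673, 0.215, 0.674, -0.216]
wrist_force: [-0.6, -0.0, -0.2]
opening: 0.38
time_s: 11.9
eef_pos: [0.527, 0.0411, 0.0853]
eef_rot: [0.674, 0.214, 0.674, -0.214]
wrist_force: [-0.3, 0.8, 0.2]
opening: 0.379
```

```bash
python3 -m jog '[0,-4.8,0.1,-2.2,38,0,-9.6,0.4,-4.4,38,0,-14.4,0.8,-6.6,38,0,-19.1,1.5,-8.8,38,0,-23.9,2.3,-11,38]'
```

```text
time_s: 12.4
eef_pos: [0.5151, 0.0203, 0.0854]
eef_rot: [0.691, 0.148, 0.691, -0.148]
wrist_force: [-0.1, 0.8, 0.4]
opening: 0.381
```

```bash
python3 -m jog '[0,-2.4,0,-1.1,38,0,-4.8,0.1,-2.2,38,0,-7.2,0.2,-3.3,38,0,-9.6,0.4,-4.4,38,0,-12,0.6,-5.5,38]'
```

```text
time_s: 12.9
eef_pos: [0.5108, 0.0094, 0.0853]
eef_rot: [0.698, 0.115, 0.698, -0.115]
wrist_force: [0.4, 0.4, 0.9]
opening: 0.378
```

```bash
python3 -m jog '[0,-2.4,0,-1.1,38,0,-4.8,0.1,-2.2,38,0,-7.2,0.2,-3.3,38,0,-9.6,0.4,-4.4,38,0,-12,0.6,-5.5,38]'; python3 -m jog '[0,-2.4,0,-1.1,38,0,-4.8,0.1,-2.2,38,0,-7.2,0.2,-3.3,38,0,-9.6,0.4,-4.4,38,0,-12,0.6,-5.5,38]'
```

```text
time_s: 13.4
eef_pos: [0.5075, -0.0022, 0.0853]
eef_rot: [0.702, 0.081, 0.702, -0.081]
wrist_force: [-0.3, 0.2, 0.8]
opening: 0.38
time_s: 13.9
eef_pos: [0.5053, -0.0134, 0.0852]
eef_rot: [0.705, 0.048, 0.706, -0.047]
wrist_force: [0.6, 6.5, -0.3]
opening: 0.38
```

```bash
python3 -m jog '[0,-2.4,0,-1.1,38,0,-4.8,0.1,-2.2,38,0,-7.2,0.2,-3.3,38,0,-9.6,0.4,-4.4,38,0,-12,0.6,-5.5,38]'
```

```text
time_s: 14.4
eef_pos: [0.5043, -0.0242, 0.0852]
eef_rot: [0.707, 0.015, 0.707, -0.012]
wrist_force: [1.2, 10.8, 0.8]
opening: 0.38
```

```bash
python3 -m jog '[0,-2.4,0,-1.1,38,0,-4.8,0.1,-2.2,38,0,-7.2,0.2,-3.3,38,0,-9.6,0.4,-4.4,38,0,-12,0.6,-5.5,38]'
```

```text
time_s: 14.9
eef_pos: [0.5042, -0.0361, 0.0852]
eef_rot: [0.707, -0.019, 0.707, 0.022]
wrist_force: [1.1, 10.3, 2.2]
opening: 0.376
```

```bash
python3 -m jog '[0,-2.4,0,-1.1,38,0,-4.8,0.1,-2.2,38,0,-7.2,0.2,-3.3,38,0,-9.6,0.4,-4.4,38,0,-12,0.6,-5.5,38]'
```

```text
time_s: 15.4
eef_pos: [0.5053, -0.048, 0.0851]
eef_rot: [0.705, -0.053, 0.705, 0.056]
wrist_force: [0.3, 10.9, 2.2]
opening: 0.381
```

```bash
python3 -m jog '[0,-2.4,0,-1.1,38,0,-4.8,0.1,-2.2,38,0,-7.2,0.2,-3.3,38,0,-9.6,0.4,-4.4,38,0,-12,0.6,-5.5,38]'
```

```text
time_s: 15.9
eef_pos: [0.5075, -0.0597, 0.0851]
eef_rot: [0.701, -0.087, 0.702, 0.089]
wrist_force: [-0.4, 11.0, 4.0]
opening: 0.38
```

```bash
python3 -m jog '[0,-2.4,0,-1.1,38,0,-4.8,0.1,-2.2,38,0,-7.2,0.2,-3.3,38,0,-9.6,0.4,-4.4,38,0,-12,0.6,-5.5,38]'
```

```text
time_s: 16.4
eef_pos: [0.5108, -0.0711, 0.0851]
eef_rot: [0.696, -0.12, 0.697, 0.123]
wrist_force: [-2.6, 11.5, 4.4]
opening: 0.381
```

```bash
python3 -m jog '[0,-2.4,0,-1.1,38,0,-4.8,0.1,-2.2,38,0,-7.2,0.2,-3.3,38,0,-9.6,0.4,-4.4,38,0,-12,0.6,-5.5,38]';  python3 - <<'E'
from h import *; import cv2
a=optics.camera("scene")[155:240,225:320,::-1]
cv2.imwrite("pics/a6.png",cv2.resize(a,None,fx=6,fy=6,interpolation=cv2.INTER_CUBIC))
E
```

```text
time_s: 16.9
eef_pos: [0.5151, -0.0818, 0.085]
eef_rot: [0.689, -0.153, 0.691, 0.157]
wrist_force: [-3.3, 12.8, 6.3]
opening: 0.378
```

View pics/a6.png

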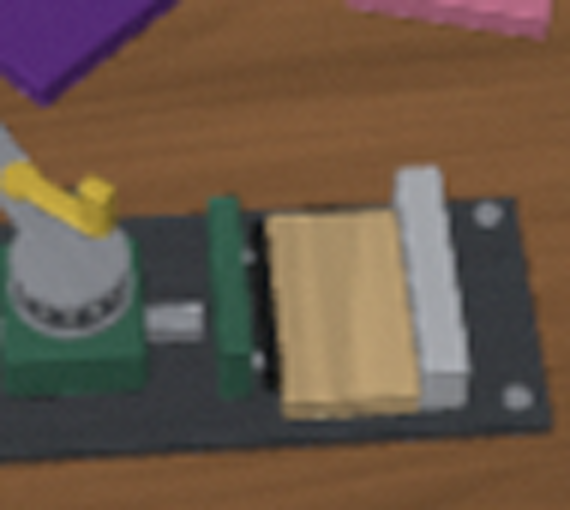

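The blank is now against the fence with the pad touching it, and the load is about 15–25 N. I'll take one short return stroke, then finish in small steps.

```bash
python3 -m jog '[0,16.3,1.1,7.5,38,0,32.4,4.3,15,38,0,47.8,9.5,22.5,38,0,62.5,16.7,30,38,0,76.1,25.8,37.5,38]'; python3 -m jog '[0,0,0,0,38,0,-2.4,0,-1.1,38,0,-4.8,0.1,-2.2,38,0,-7.2,0.2,-3.3,38,0,-9.6,0.4,-4.4,38]'
```

```text
time_s: 17.45
eef_pos: [0.5071, -0.0047, 0.0853]
eef_rot: [0.703, 0.077, 0.703, -0.078]
wrist_force: [0.6, 0.3, -0.0]
opening: 0.381
time_s: 17.95
eef_pos: [0.5054, -0.0146, 0.0852]
eef_rot: [0.705, 0.048, 0.706, -0.048]
wrist_force: [-0.8, 0.6, -0.5]
opening: 0.377
```

```bash
python3 -m jog '[0,-2.4,0,-1.1,38,0,-4.8,0.1,-2.2,38,0,-7.2,0.2,-3.3,38,0,-9.6,0.4,-4.4,38,0,-9.6,0.4,-4.4,38]'
```

```text
time_s: 18.45
eef_pos: [0.5048, -0.0237, 0.0854]
eef_rot: [0.707, 0.021, 0.707, -0.021]
wrist_force: [0.3, -0.9, -0.2]
opening: 0.378
```

```bash
python3 -m jog '[0,-2.4,0,-1.1,38,0,-4.8,0.1,-2.2,38,0,-7.2,0.2,-3.3,38,0,-9.6,0.4,-4.4,38,0,-9.6,0.4,-4.4,38]'
```

```text
time_s: 18.95
eef_pos: [0.5045, -0.0333, 0.0853]
eef_rot: [0.707, -0.006, 0.707, 0.006]
wrist_force: [-0.3, 0.3, -0.5]
opening: 0.381
```

Not bitten, so the return was just short of a click. I'll go back further.

```bash
python3 -m jog '[0,10.9,0.5,5,38,0,21.7,1.9,10,38,0,32.4,4.3,15,38,0,42.8,7.5,20,38,0,52.8,11.7,25,38]'; python3 -m jog '[0,0,0,0,38,0,-4.8,0.1,-2.2,38,0,-9.6,0.4,-4.4,38,0,-14.4,0.8,-6.6,38,0,-14.4,0.8,-6.6,38]'
```

```text
time_s: 19.45
eef_pos: [0.5153, 0.0203, 0.0853]
eef_rot: [0.691, 0.149, 0.691, -0.149]
wrist_force: [0.8, -2.4, -0.5]
opening: 0.384
time_s: 19.95
eef_pos: [0.5099, 0.0058, 0.0852]
eef_rot: [0.699, 0.107, 0.699, -0.107]
wrist_force: [-1.0, 0.2, -0.2]
opening: 0.376
```

```bash
python3 -m jog '[0,-2.4,0,-1.1,38,0,-4.8,0.1,-2.2,38,0,-7.2,0.2,-3.3,38,0,-9.6,0.4,-4.4,38,0,-9.6,0.4,-4.4,38]'
```

```text
time_s: 20.45
eef_pos: [0.5076, -0.0027, 0.0853]
eef_rot: [0.702, 0.08, 0.703, -0.08]
wrist_force: [-0.7, 1.8, 0.5]
opening: 0.379
```

```bash
python3 -m jog '[0,-2.4,0,-1.1,38,0,-4.8,0.1,-2.2,38,0,-7.2,0.2,-3.3,38,0,-9.6,0.4,-4.4,38,0,-9.6,0.4,-4.4,38]'
```

```text
time_s: 20.95
eef_pos: [0.5059, -0.0114, 0.0852]
eef_rot: [0.705, 0.054, 0.705, -0.052]
wrist_force: [1.5, 7.6, 0.1]
opening: 0.379
```

```bash
python3 -m jog '[0,-2,0,-0.9,38,0,-4,0.1,-1.8,38,0,-6,0.1,-2.7,38,0,-7.9,0.3,-3.6,38,0,-9.8,0.4,-4.5,38]'
```

```text
time_s: 21.45
eef_pos: [0.5049, -0.02, 0.0852]
eef_rot: [0.707, 0.027, 0.707, -0.024]
wrist_force: [2.4, 11.5, 0.2]
opening: 0.375
```

```bash
python3 -m jog '[0,-2,0,-0.9,38,0,-4,0.1,-1.8,38,0,-6,0.1,-2.7,38,0,-7.9,0.3,-3.6,38,0,-9.8,0.4,-4.5,38]'
```

```text
time_s: 21.95
eef_pos: [0.5044, -0.0294, 0.0851]
eef_rot: [0.707, -0.001, 0.707, 0.004]
wrist_force: [1.8, 14.1, 0.5]
opening: 0.383
```

```bash
python3 -m jog '[0,-2,0,-0.9,38,0,-4,0.1,-1.8,38,0,-6,0.1,-2.7,38,0,-7.9,0.3,-3.6,38,0,-9.8,0.4,-4.5,38]'
```

```text
time_s: 22.45
eef_pos: [0.5047, -0.0388, 0.0851]
eef_rot: [0.706, -0.029, 0.707, 0.032]
wrist_force: [2.1, 15.0, 2.2]
opening: 0.382
```

```bash
python3 -m jog '[0,-1.1,0,-0.5,38,0,-2.2,0,-1,38,0,-3.3,0,-1.5,38,0,-4.4,0.1,-2,38,0,-5.5,0.1,-2.5,38]'; python3 -m jog '[0,0,0,0,38,0,0,0,0,38,0,0,0,0,38,0,0,0,0,38,0,0,0,0,38]';python3 -m jog '[0,0,0,0,38,0,0,0,0,38,0,0,0,0,38,0,0,0,0,38,0,0,0,0,38]'
```

```text
time_s: 22.95
eef_pos: [0.5052, -0.044, 0.0851]
eef_rot: [0.706, -0.044, 0.706, 0.047]
wrist_force: [2.2, 15.5, 2.8]
opening: 0.383
time_s: 23.45
eef_pos: [0.5052, -0.0442, 0.0851]
eef_rot: [0.706, -0.044, 0.706, 0.047]
wrist_force: [1.5, 14.8, 1.9]
opening: 0.373
time_s: 23.95
eef_pos: [0.5052, -0.0441, 0.0851]
eef_rot: [0.706, -0.044, 0.706, 0.047]
wrist_force: [1.1, 14.7, 1.2]
opening: 0.377
```

```bash
python3 -m jog '[0,1.5,0,0,38,0,3,0,0,38,0,3,0,0,65,0,3,0,0,65,0,3,0,0,65]'; python3 -m jog '[-20,0,0,0,65,-50,0,0,0,65,-90,0,0,0,65,-120,0,0,0,65,-120,0,-60,0,65]'; python3 -m jog '[0,0,-50,0,65,0,0,-80,0,65,0,0,-80,0,65,0,0,-80,0,65,0,0,-80,0,65]'
python3 - <<'E'
from h import *; import cv2
a=optics.camera("scene")[120:240,200:330,::-1]
cv2.imwrite("pics/a7.png",cv2.resize(a,None,fx=5,fy=5,interpolation=cv2.INTER_CUBIC))
E
```

```text
time_s: 24.45
eef_pos: [0.5045, -0.0428, 0.0846]
eef_rot: [0.705, -0.045, 0.706, 0.046]
wrist_force: [2.2, 8.0, -2.8]
opening: 0.652
time_s: 24.95
eef_pos: [0.4616, -0.0529, 0.2112]
eef_rot: [0.71, -0.048, 0.702, 0.044]
wrist_force: [0.1, -0.4, 0.9]
opening: 0.647
time_s: 25.45
eef_pos: [0.377, -0.0611, 0.2057]
eef_rot: [0.706, -0.046, 0.705, 0.045]
wrist_force: [-0.7, -0.4, 1.0]
opening: 0.649
```

View pics/a7.png

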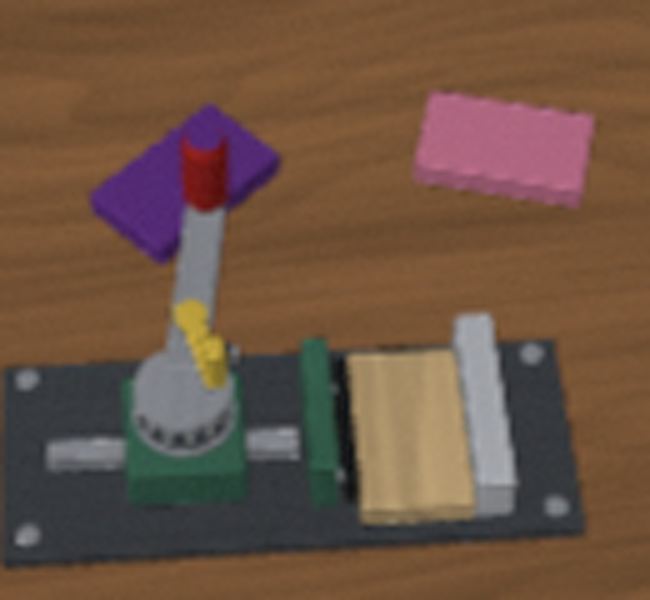

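```bash
python3 -m jog '[0,0,0,0,65,0,0,0,0,65,0,0,0,0,65,0,0,0,0,65,0,0,0,0,65]'; python3 -c "from bench import hand_in; print(hand_in())"
```

```text
time_s: 26.0
eef_pos: [0.3762, -0.0605, 0.2052]
eef_rot: [0.706, -0.045, 0.706, 0.045]
wrist_force: [-0.2, 0.3, 0.5]
opening: 0.651
the job is handed in; nothing more can be done
None
```

I flipped the lever to tighten, swung the handle back to about -0.54 rad, and then clamped the blank in three tightening strokes. I let go and handed in at 26.0 s; the hand-in gave no verdict.

- **Free-wheel:** the knob took about 1 N on the return swing, and the picture showed the jaw where it had been.
- **Clamping load:** this is only estimated from the effort at the knob, and the two readings differ somewhat. The moving knob took 15.5 N (about 56–60 N of load). Held still it read 14.7 N (about 71–83 N). My best guess is 60–80 N, inside the 40–110 N window.
- **Final picture:** the lever was over, the blank lay flat between pad and fence, and the gripper was clear. That picture did not take in the jar and the brush, but the arm stayed well away from them and from the offcut.
- **Oddities:**
  - One return swing stopped just short of a ratchet click, so I had to swing back further.
  - While opening the fingers I saw about 8 N on the wrist, unexplained; it was gone once the gripper lifted off.

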